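# Battery pack through the flap of the drop box

### The arm

A 6-joint arm with a two-finger parallel gripper is mounted at the origin on the work surface. World frame = base frame: x ahead of the robot, y to its left, z up, the work surface at z = 0. Lengths are in m, angles in rad, forces in N, time in s.
With the tool pointing down it reaches from about 0.425 to 0.925 m from the base axis. Payload 12.5 kg.
Tool frame: the origin (TCP) lies at the very end of the fingers, on their centre line; the grasp point (between the pads) lies 19 mm behind it; z points along the fingers, y is the line along which they close (so a half turn about z gives the same grasp; the last joint's range is limited). The gripper opens to 85 mm and grips with 20 to 120 N. Pads are 22 mm wide; open, the fingers measure 114 mm over their backs; the gripper's body (76 mm by 85 mm) begins 54 mm behind the grasp point. The pads swing forward as they close: fully open they stand 13 mm farther back than shut.
Start: joints at [1.01, 0.491, 1.559, -0, 1.092, -0.106], TCP at [0.275, 0.561, 0.231] pointing down, gripper open.
Joint ranges: [-3.1, 3.1], [-0.84, 2.19], [0.05, 2.79], [-1.13, 4.28], [0.06, 2.93], [-2.69, 2.69]. Speed limits (rad/s): [2.22, 2.22, 2.79, 3.14, 3.14, 3.14].

### API

Orientations are given as a 3x3 rotation matrix whose columns are the frame's x, y, z axes.
In Python, from plant import * gives the robot as it stands.
- The arm moves only by the shell command python3 -m jog 'ROWS' [FORCE]. ROWS is JSON, a list of rows, each an object of numbers: "ax", "ay", "az": the turn, a rotation vector about the tool's x, y, z in degrees; "x", "y", "z": the shift along the tool's x, y, z in mm; "hand": the closure, from -1 (fully open) to 1 (shut). In form: [{"ax": .., "ay": .., "az": .., "x": .., "y": .., "z": .., "hand": ..}, ...]. A call has 1 to 5 rows; each row is the pose to reach, as a shift and turn from the pose commanded when the call began, along the tool's axes at that moment; what a row does not reach only later rows make up. A row lasts 1/8 s, in which the tool goes at most 62.5 mm and 10.7 degrees, less where a joint would pass 70% of its speed; a pose out of reach is approached as far as the arm can. A call with a gripper value outside its range is refused whole. The fingers move at their own pace and stop on an object; FORCE is the grip in N (left out, the last holds). Time passes only in rows, so rows that repeat a pose let the fingers close. It gives the time, the measured TCP pose, the force, the opening and the grip force at its end, in the units of the state.
- observe(): the state, without advancing time (a new reading comes with each control period).
- get_image(name): name is "side" or "top"; returns the picture (480x640x3 uint8, red, green, blue); there is no depth.
- camera_model(name): a dict with "vfov" (degrees; the focal length in pixels is half the picture's height over the tangent of half this angle, whatever the lens; pixels are square), "cx", "cy" (the principal point, pixels), "origin" and "attitude" of the camera in the world. Camera axes: x right, y down, z forward; pixel columns grow to the right and rows downward; lengths in m; the calibration is good to about 2 mm. A picture is of the moment at which its call begins. camera_model takes no time and is no camera call.
- finish_job(): hands the job in; it is judged then, once.
The state is a dict: "clock": time; "q": joint angles; "qvel": joint speeds; "tau": joint torques, N m; "ee_pos": TCP position; "eef_rot": TCP orientation; "force": force on the tool from outside, world axes, zero at the start; "torque": the same for the moment, N m; "width": opening from 0.0 (shut) to 1.0 (fully open); "grasp_force": force on a finger pad.
Only numpy, scipy, OpenCV 4.12 (cv2) and the standard library are available. Lean on these libraries where they do the work, as an engineer would, in place of code of your own. Each camera call takes 0.05 s, during which the arm holds its last target. There are 200 camera calls.

### The job

Get the rectangular battery pack into the drop box without picking it up: with one finger push the self-closing flap open and hold it open, and with the other finger push the pack along the ledge and over the lip, so that it falls inside past the held-open flap. Do not shove the flap open with the pack itself; leave everything else on the ledge and the bench where it stands, and finally back away so that the flap springs shut.

Things in the scene. Friction and masses are not known exactly. Their poses are not given: they have to be found in the camera images.
- dropbox: Fixed grey metal drop box, 280 mm wide (own x), 300 mm long (own y). Origin at bench level, below the middle of the lip; z up; own +y is the push direction. Ledge: flat top at z = 130 mm from y = -170 mm to the lip at y = 0, 8 mm high kerbs along both sides (|x| 134 to 140 mm). Beyond the lip is the open chute, y 0 to 122, |x| under 128 mm, floor at z = 6 mm, covered by the flap.
- lip (a point): Middle of the lip, the ledge's edge where the pack goes over: ledge height (130 mm), own axes as the drop box. The shut flap's free edge lies about 3 mm beyond it.
- hinge (a point): Middle of the flap's hinge line, which runs along the drop box's x, 112 mm beyond the lip (y) and 80 mm above the ledge. Steel bar of radius 5 mm there; just behind it a back wall to 86 mm above the ledge. Side rails at |x| 128 to 140 mm run from lip to hinge, no higher than the shut flap.
- flap (a joint): Hinge of the plain aluminium flap, 250 mm wide, 4 mm thick, free edge 134 mm from the hinge. 0 = shut: slopes down at 35.5 degrees from hinge to lip. Grows (rad) as it is pushed in: free edge swings down into the box; 0.95 = hangs plumb, end stop. Sprung shut: 1 to 5 N at a fingertip. A vertical finger on the ledge, moved level along +y, opens it; the gap opens behind the finger.
- pack_center (a point): Centre of the loose black battery pack: flat block, 50 mm (own x) by 40 mm (own y) by 24 mm high, two small brass contacts on top, 80 to 170 g. Flat on the ledge, turned up to 0.2 rad from the drop box, centre 75 to 100 mm before the lip, in one of three places across the ledge, 80 mm apart. The only rectangular thing there.
- nozzle: Loose black round nozzle on the ledge, 42 mm across, 42 mm high, narrowing to 26 mm at the top; origin at the centre of its underside. To be left alone.
- trimmer_head: Loose round black trimmer head with a steel cap on the ledge, 40 mm across, 30 mm high; origin at the centre of its underside. To be left alone.
- screwdriver: Loose screwdriver lying on the bench to the robot's left; to be left alone.
- jar: Loose screw-top jar on the bench on the left, 64 mm across, 85 mm high; origin at the centre of its underside. To be left alone.
- carton: Loose small carton on the bench on the right, 70 by 130 by 50 mm; origin at the centre of its underside. To be left alone.
- dryer: Loose white hair dryer lying on the bench on the right, about 200 by 180 mm, 72 mm high; to be left alone.
There are look-alikes about, which are no part of the job. What is shaped like the part that bears pack_center but green or orange is not meant.

How it is judged:
On the way, in this order (a step that is already met when the one before it is completed fails the run):
1. a finger holds the flap open (at least 0.25 rad) while a finger pushes the pack, still on the ledge (value of joint flap above 0.25 rad and contact force between the fingers and flap above 0.1 N and contact force between the fingers and pack above 0.03 N and z of pack_center in the frame of dropbox above 0.13 m), for 0.05 s.
2. the pack drops into the box while a finger still holds the flap open (z of pack_center in the frame of dropbox below 0.1 m and y of pack_center in the frame of dropbox above 0 m and value of joint flap above 0.25 rad and contact force between the fingers and flap above 0.1 N), for 0.05 s.
At the end, for the whole second after the job is handed in: The pack lies at rest inside the drop box (centre under 60 mm above the bench, within the chute's walls), the flap is shut (under 0.05 rad), and every other loose thing is within 25 mm of where it started (z of pack_center in the frame of dropbox below 0.06 m and y of pack_center in the frame of dropbox between 0 and 0.122 m and x of pack_center in the frame of dropbox between -0.128 and 0.128 m and linear speed of pack below 0.03 m/s and value of joint flap below 0.05 rad and distance of each of nozzle, trimmer_head, screwdriver, jar, carton, dryer from where it was at the start of the episode below 0.025 m); the robot touches nothing.
It fails at once if the pack is lifted (its centre more than 20 mm higher than when it lies on the ledge) (z of pack_center in the frame of dropbox above 0.162 m).
It fails at once if the flap is shoved open with the pack: pack pressing on the flap while it is less than 0.2 rad open (contact force between pack and flap above 0.5 N and value of joint flap below 0.2 rad and z of pack_center in the frame of dropbox above 0.11 m).
It fails at once if another thing on the ledge or bench is pushed away by more than 25 mm or a thing on the ledge is knocked over (distance of any of nozzle, trimmer_head, screwdriver, jar, carton, dryer from where it was at the start of the episode above 0.025 m or angle between any of nozzle, trimmer_head's own z axis and vertical above 0.6 rad).
It also fails if it takes over 35 s, if anything falls off the work surface, if the arm or the gripper's body presses on something with over 40 N, if the wrist force passes 120 N, or if a joint passes its speed limit or range.

## Working session

There is one attempt and no reset: what is moved stays moved. The work goes in short steps, Python scripts to look and compute and a shell command to move; the robot and the scene stay as the last step left them, time stands still between calls to the robot, and variables do not carry over. Pictures are saved under pics/ and viewed, at most 10 in all, crops included, and the job is handed in when it is done.

```bash
mkdir -p pics; ls; python3 - <<'E'
from plant import *
import cv2
for n in("top","side"):
    cv2.imwrite(f"pics/{n}0.png",get_image(n)[:,:,::-1]);print(n,camera_model(n))
s=observe();print(s["clock"],s["ee_pos"],s["eef_rot"],s["width"],s["force"])
E
```

```text
pics
top {'vfov': 55.747762810505506, 'cx': 311.5128029388252, 'cy': 242.02710875627417, 'origin': array([3.21897703e-01, 1.28724539e-03, 1.36572255e+00]), 'attitude': array([[-0.01460171, -0.98455084,  0.17448908],
       [-0.99987901,  0.01531327,  0.00273231],
       [-0.00536209, -0.17442807, -0.98465532]])}
side {'vfov': 56.946115958724896, 'cx': 322.888980773867, 'cy': 231.13011534332762, 'origin': array([ 0.38058032, -0.93425126,  0.70428456]), 'attitude': array([[ 0.98652507, -0.09056376,  0.13625889],
       [-0.16316127, -0.48292717,  0.86032537],
       [-0.01211118, -0.87096472, -0.49119626]])}
0.1 [0.27441166 0.56130633 0.23077993] [[-8.98337653e-01  4.39305305e-01 -5.56899592e-04]
 [ 4.39305641e-01  8.98337248e-01 -8.61956516e-04]
 [ 1.21621576e-04 -1.01897713e-03 -9.99999473e-01]] 1.0000829908778082 [ 0.57145741 -0.74729067  0.03340066]
```

View pics/top0.png

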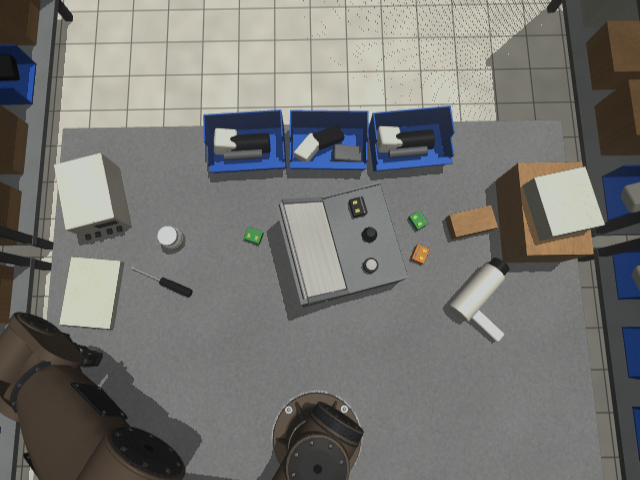

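View pics/side0.png

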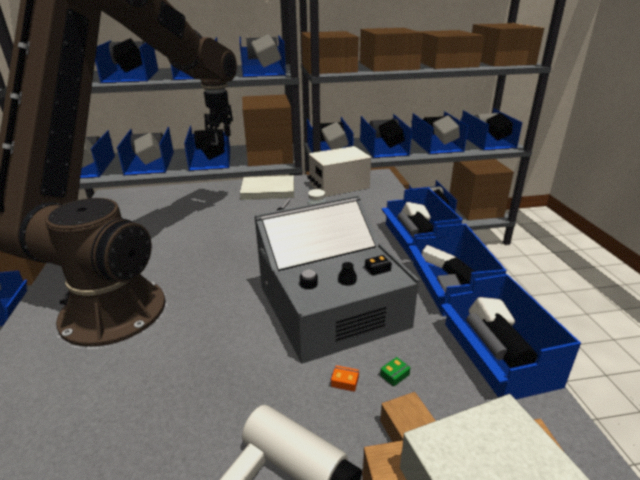

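The top view shows the black pack at about (357,207) on the ledge, the nozzle at (369,234) and the trimmer head at (371,265). The push direction runs to image left.

Things that could be mistaken for the pack:
- green block at (418,220), on the bench
- green block at (254,236), on the bench
- orange block at (420,254), on the bench
- nozzle at (369,234), round
- trimmer head at (371,265), round

I choose the black rectangular part at (357,207) and will check it in a close crop.

```bash
python3 - <<'E'
import cv2
a=cv2.imread("pics/top0.png")[175:315,270:420]
cv2.imwrite("pics/crop.png",cv2.resize(a,None,fx=4,fy=4,interpolation=cv2.INTER_CUBIC))
E
```

```text
(no output)
```

View pics/crop.png

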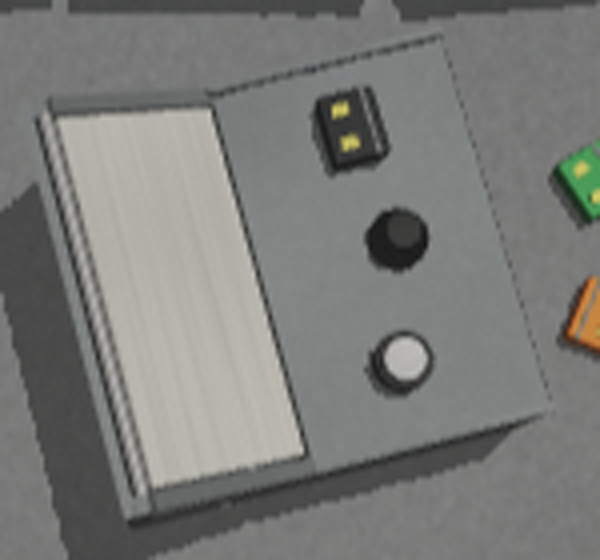

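The crop confirms it: a black rectangular pack with two brass contacts at crop (340,109) and (350,143). The ledge corners are at crop (442,37) and (551,410), and the flap's free edge runs from (213,103) to (308,457).

```bash
cat > h.py <<'E'
from plant import *
import numpy as np,cv2
def ray(n,uv,z):
    c=camera_model(n);f=240/np.tan(np.radians(c["vfov"])/2)
    d=c["attitude"]@np.array([(uv[0]-c["cx"])/f,(uv[1]-c["cy"])/f,1])
    o=c["origin"];return o+d*(z-o[2])/d[2]
E
python3 - <<'E'
from h import *
P=lambda u,v:((u+.5)/4-.5+270,(v+.5)/4-.5+175)
R=lambda u,v,z:ray("top",P(u,v),z)
A=R(442,37,.138);B=R(551,410,.138)   # back edge corners y=-170, x=+-140
C=R(213,103,.13);D=R(308,457,.13)    # flap edge y=+3,x=+-125
E=R(42,112,.215);F=R(140,495,.215)
for n,a,b in(("back",A,B),("edge",C,D),("hinge",E,F)):
    d=a-b;print(n,a.round(4),b.round(4),np.linalg.norm(d).round(4),"yaw",np.degrees(np.arctan2(d[1],d[0])).round(2),"mid",((a+b)/2).round(4))
yaw=np.mean([np.arctan2(*(a-b)[1::-1]) for a,b in((A,B),(C,D),(E,F))])
x=np.array([np.cos(yaw),np.sin(yaw),0]);y=np.array([-x[1],x[0],0])
lips=[(A+B)/2+.17*y,(C+D)/2-.003*y,(E+F)/2-.112*y];print(np.round(lips,4))
lip=np.mean(lips[:2],0);lip[2]=.13;print("yaw",np.degrees(yaw),"lip",lip)
def own(p):return (np.array([(p-lip)@x,(p-lip)@y])*1000).round(1)
im=cv2.imread("pics/top0.png")
hsv=cv2.cvtColor(im,cv2.COLOR_BGR2HSV)
m=cv2.inRange(hsv,(20,100,90),(35,255,255));m[:195]=0;m[222:]=0;m[:,:340]=0;m[:,372:]=0
print("contacts",[ (own(ray("top",c,.154))) for c in cv2.connectedComponentsWithStats(m)[3][1:]])
print("top corners",[own(R(*c,.154)) for c in((315,100),(368,88),(385,155),(333,172))])
print("nozzle",own(R(405,233,.172)),"trim",own(R(407,358,.16)))
np.savez("box.npz",lip=lip,x=x,y=y)
E
```

```text
back [ 0.7023 -0.1905  0.138 ] [ 0.4389 -0.2534  0.138 ] 0.2708 yaw 13.44 mid [ 0.5706 -0.2219  0.138 ]
edge [ 0.6593 -0.029   0.13  ] [ 0.4102 -0.0887  0.13  ] 0.2561 yaw 13.49 mid [ 0.5348 -0.0588  0.13  ]
hinge [0.6318 0.0851 0.215 ] [0.3819 0.0239 0.215 ] 0.2573 yaw 13.75 mid [0.5068 0.0545 0.215 ]
[[ 0.5308 -0.0567  0.138 ]
 [ 0.5355 -0.0617  0.13  ]
 [ 0.5331 -0.0544  0.215 ]]
yaw 13.56064734448459 lip [ 0.53311963 -0.05921062  0.13      ]
contacts [array([ 97.3, -81.2]), array([ 73.3, -81.2])]
top corners [array([108. , -66.6]), array([ 107.1, -104.3]), array([  58.4, -102.9]), array([ 55.8, -65.2])]
nozzle [ -0.3 -98.3] trim [-80.7 -78.6]
```

```bash
cat > go.py <<'E'
from h import *
import sys
from scipy.spatial.transform import Rotation as Ro
b=np.load("box.npz");lip,x,y=b["lip"],b["x"],b["y"]
ox,oy,z=map(float,sys.argv[1:4])
s=observe();t=lip+x*ox/1e3+y*oy/1e3;t[2]=z/1e3
R=s["eef_rot"];G=np.c_[-x,y,[0,0,-1]];d=s["ee_pos"]-lip
print("t",s["clock"],"own",(d@x*1e3).round(1),(d@y*1e3).round(1),"z",(s["ee_pos"][2]*1e3).round(1),"F own",(s["force"]@x).round(2),(s["force"]@y).round(2),s["force"][2].round(2))
print("shift mm",(R.T@(t-s["ee_pos"])*1e3).round(1),"turn deg",np.degrees(Ro.from_matrix(R.T@G).as_rotvec()).round(2))
E
python3 go.py 82 -74 280
```

```text
t 0.1 own -106.0 663.9 z 230.8 F own 0.38 -0.86 0.03
shift mm [-615.4 -448.5  -48.8] turn deg [-5.000e-02 -3.000e-02 -3.962e+01]
```

```bash
python3 -m jog '[{"z":-49,"hand":-1},{"x":-615,"y":-448,"z":-49,"az":-39.6,"hand":-1},{"x":-615,"y":-448,"z":-49,"az":-39.6,"hand":-1},{"x":-615,"y":-448,"z":-49,"az":-39.6,"hand":-1},{"x":-615,"y":-448,"z":-49,"az":-39.6,"hand":-1}]'; python3 go.py 82 -74 280
```

```text
t 0.1 own -106.0 663.9 z 230.8 F own 0.38 -0.86 0.03
shift mm [-615.4 -448.5  -48.8] turn deg [-5.000e-02 -3.000e-02 -3.962e+01]invalid input at $[0]: expected keys ax, ay, az, x, y, z, hand
```

```bash
python3 -m jog '[{"ax":0,"ay":0,"az":0,"x":0,"y":0,"z":-49,"hand":-1},{"ax":0,"ay":0,"az":-10,"x":-50,"y":-36,"z":-49,"hand":-1},{"ax":0,"ay":0,"az":-20,"x":-100,"y":-73,"z":-49,"hand":-1},{"ax":0,"ay":0,"az":-30,"x":-150,"y":-109,"z":-49,"hand":-1},{"ax":0,"ay":0,"az":-39.6,"x":-200,"y":-145,"z":-49,"hand":-1}]'; python3 go.py 82 -74 280
```

```text
clock: 0.72
ee_pos: [0.3892, 0.3455, 0.2802]
eef_rot: [[-0.973, -0.231, -0.0], [-0.231, 0.973, -0.0], [0.0, -0.0, -1.0]]
force: [0.9, -0.2, -0.3]
width: 0.999
grasp_force: 0.0
t 0.725 own -45.0 427.1 z 280.2 F own 0.87 -0.42 -0.3
shift mm [-1.290e+02 -5.006e+02  2.000e-01] turn deg [-0.   -0.   -0.22]
```

```bash
python3 -m jog '[{"ax":0,"ay":0,"az":-0.2,"x":-129,"y":-500,"z":0,"hand":-1},{"ax":0,"ay":0,"az":-0.2,"x":-129,"y":-500,"z":0,"hand":-1},{"ax":0,"ay":0,"az":-0.2,"x":-129,"y":-500,"z":0,"hand":-1},{"ax":0,"ay":0,"az":-0.2,"x":-129,"y":-500,"z":0,"hand":-1},{"ax":0,"ay":0,"az":-0.2,"x":-129,"y":-500,"z":0,"hand":-1}]'; python3 go.py 82 -74 280
```

```text
clock: 1.35
ee_pos: [0.5335, 0.068, 0.2802]
eef_rot: [[-0.974, -0.228, -0.0], [-0.228, 0.974, 0.0], [0.0, 0.0, -1.0]]
force: [0.9, 0.5, -0.2]
width: 1.0
grasp_force: 0.0
t 1.35 own 30.1 123.6 z 280.2 F own 0.96 0.27 -0.19
shift mm [ -53.1 -197.3    0.2] turn deg [ 0.01 -0.   -0.35]
```

```bash
python3 -m jog '[{"ax":0,"ay":0,"az":-0.3,"x":-53,"y":-197,"z":0,"hand":-1},{"ax":0,"ay":0,"az":-0.3,"x":-53,"y":-197,"z":0,"hand":-1},{"ax":0,"ay":0,"az":-0.3,"x":-53,"y":-197,"z":0,"hand":-1},{"ax":0,"ay":0,"az":-0.3,"x":-53,"y":-197,"z":0,"hand":-1},{"ax":0,"ay":0,"az":-0.3,"x":-53,"y":-197,"z":0,"hand":-1}]'; python3 -m jog '[{"ax":0,"ay":0,"az":0,"x":0,"y":0,"z":50,"hand":-1},{"ax":0,"ay":0,"az":0,"x":0,"y":0,"z":95,"hand":-1},{"ax":0,"ay":0,"az":0,"x":0,"y":0,"z":95,"hand":-1}]'
python3 go.py 82 -74 140; python3 - <<'E'
from h import *
a=get_image("top")[175:315,270:420,::-1];b=get_image("side")[180:320,255:405,::-1]
cv2.imwrite("pics/c2.png",cv2.resize(np.hstack([a,b]),None,fx=2.66,fy=2.66,interpolation=cv2.INTER_CUBIC))
E
```

```text
clock: 1.98
ee_pos: [0.6294, -0.1102, 0.2795]
eef_rot: [[-0.973, -0.232, -0.001], [-0.232, 0.973, 0.001], [0.001, 0.001, -1.0]]
force: [-0.6, -0.2, 0.3]
width: 1.002
grasp_force: 0.0
clock: 2.35
ee_pos: [0.6278, -0.1077, 0.1831]
eef_rot: [[-0.972, -0.235, -0.005], [-0.235, 0.972, 0.002], [0.005, 0.003, -1.0]]
force: [-1.4, 0.4, -0.0]
width: 1.0
grasp_force: 0.0
t 2.35 own 80.7 -69.3 z 183.1 F own -1.31 0.7 -0.04
shift mm [-1.5 -4.8 43. ] turn deg [ 0.17 -0.28  0.04]
```

View pics/c2.png

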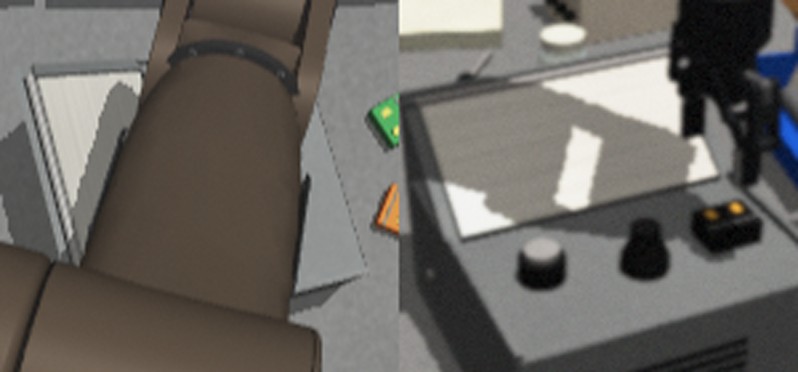

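Side half of the picture: the fingers hang above the pack, rear tip at crop (747,184), front tip at (692,134), and the pack is at (725,222). I'll work out the tip height from those.

```bash
python3 - <<'E'
from h import *
b=np.load("box.npz");lip,x,y=b["lip"],b["x"],b["y"];c=camera_model("side");f=240/np.tan(np.radians(c["vfov"])/2)
print("pix rear",255+(747-399)/2.66,180+184/2.66,"front",255+(692-399)/2.66,180+134/2.66)
e=observe()["ee_pos"]
for dz in(0,13):
  for oy in(-50,50):
    p=e+y*oy/1e3;p[2]=e[2]+dz/1e3
    q=c["attitude"].T@(p-c["origin"]);print(dz,oy,q[0]/q[2]*f+c["cx"],q[1]/q[2]*f+c["cy"])
E
python3 -m jog '[{"ax":0,"ay":0,"az":0,"x":-1,"y":-4,"z":0,"hand":-1},{"ax":0,"ay":0,"az":0,"x":-1,"y":-4,"z":15,"hand":-1},{"ax":0,"ay":0,"az":0,"x":-1,"y":-4,"z":30,"hand":-1},{"ax":0,"ay":0,"az":0,"x":-1,"y":-4,"z":45,"hand":-1},{"ax":0,"ay":0,"az":0,"x":-1,"y":-4,"z":45,"hand":-1}]'
python3 go.py 82 -74 130
```

```text
pix rear 385.82706766917295 249.17293233082705 front 365.1503759398496 230.37593984962405
0 -50 386.14851755573125 255.03013109229695
0 50 364.6345239390211 234.08045051165786
13 -50 386.499741877154 249.92595326667492
13 50 364.8252810054131 229.2444440443209
clock: 3.08
ee_pos: [0.6308, -0.1132, 0.1385]
eef_rot: [[-0.972, -0.234, -0.003], [-0.234, 0.972, 0.001], [0.002, 0.001, -1.0]]
force: [-0.5, 0.9, -0.5]
width: 1.003
grasp_force: 0.0
t 3.075 own 82.3 -75.4 z 138.5 F own -0.25 1.02 -0.49
shift mm [0.3 1.4 8.5] turn deg [ 0.08 -0.14 -0.05]
```

The tips are confirmed to be 13 mm above the TCP. I'll lower to TCP z of about 125, then push.

```bash
python3 -m jog '[{"ax":0,"ay":0,"az":0,"x":0,"y":0,"z":13,"hand":-1},{"ax":0,"ay":0,"az":0,"x":0,"y":0,"z":13,"hand":-1},{"ax":0,"ay":0,"az":0,"x":0,"y":10,"z":13,"hand":-1},{"ax":0,"ay":0,"az":0,"x":0,"y":20,"z":13,"hand":-1},{"ax":0,"ay":0,"az":0,"x":0,"y":30,"z":13,"hand":-1}]'
python3 go.py 82 35 126
python3 -m jog '[{"ax":0,"ay":0,"az":0,"x":0,"y":8,"z":0,"hand":-1},{"ax":0,"ay":0,"az":0,"x":0,"y":16,"z":0,"hand":-1},{"ax":0,"ay":0,"az":0,"x":0,"y":24,"z":0,"hand":-1},{"ax":0,"ay":0,"az":0,"x":0,"y":32,"z":0,"hand":-1},{"ax":0,"ay":0,"az":0,"x":0,"y":32,"z":0,"hand":-1}]'
python3 go.py 82 35 126; python3 - <<'E'
from h import *
cv2.imwrite("pics/c3.png",cv2.resize(get_image("side")[180:330,255:425,::-1],None,fx=4,fy=4,interpolation=cv2.INTER_CUBIC))
E
```

```text
clock: 3.7
ee_pos: [0.6243, -0.0833, 0.1277]
eef_rot: [[-0.972, -0.234, 0.001], [-0.234, 0.972, -0.0], [-0.001, -0.0, -1.0]]
force: [-0.7, -0.9, -0.8]
width: 1.0
grasp_force: 0.4
t 3.7 own 83.0 -44.7 z 127.7 F own -0.9 -0.69 -0.81
shift mm [ 1.  79.7  1.6] turn deg [-0.01  0.03 -0.03]
clock: 4.32
ee_pos: [0.6168, -0.0524, 0.1273]
eef_rot: [[-0.972, -0.234, -0.0], [-0.234, 0.972, 0.0], [0.0, 0.0, -1.0]]
force: [0.1, 0.5, 1.2]
width: 1.002
grasp_force: 0.7
t 4.325 own 82.9 -13.0 z 127.3 F own 0.2 0.5 1.16
shift mm [ 0.9 48.   1.3] turn deg [ 0.02 -0.   -0.02]
```

View pics/c3.png

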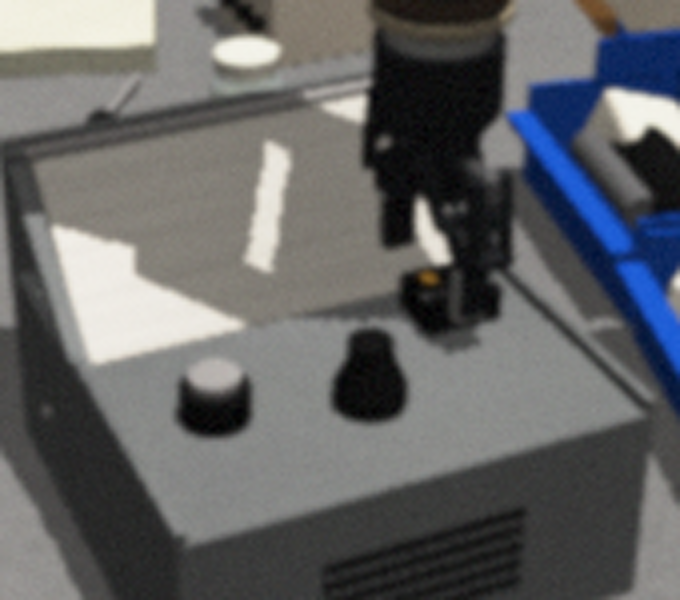

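The rear finger is against the pack, at about (450,300), and the front finger has started opening the flap. The nozzle and trimmer head haven't moved, so I'll continue.

```bash
python3 -m jog '[{"ax":0,"ay":0,"az":0,"x":0,"y":5,"z":0,"hand":-1},{"ax":0,"ay":0,"az":0,"x":0,"y":10,"z":0,"hand":-1},{"ax":0,"ay":0,"az":0,"x":0,"y":15,"z":0,"hand":-1},{"ax":0,"ay":0,"az":0,"x":0,"y":20,"z":0,"hand":-1},{"ax":0,"ay":0,"az":0,"x":0,"y":25,"z":0,"hand":-1}]'
python3 -m jog '[{"ax":0,"ay":0,"az":0,"x":0,"y":5,"z":0,"hand":-1},{"ax":0,"ay":0,"az":0,"x":0,"y":10,"z":0,"hand":-1},{"ax":0,"ay":0,"az":0,"x":0,"y":15,"z":0,"hand":-1},{"ax":0,"ay":0,"az":0,"x":0,"y":20,"z":0,"hand":-1},{"ax":0,"ay":0,"az":0,"x":0,"y":20,"z":0,"hand":-1}]'
python3 go.py 82 35 126; python3 - <<'E'
from h import *
cv2.imwrite("pics/c4.png",cv2.resize(get_image("side")[180:330,255:425,::-1],None,fx=4,fy=4,interpolation=cv2.INTER_CUBIC))
E
```

```text
clock: 5.0
ee_pos: [0.611, -0.0285, 0.1273]
eef_rot: [[-0.972, -0.234, 0.0], [-0.234, 0.972, -0.0], [-0.0, -0.0, -1.0]]
force: [2.2, -4.0, 0.7]
width: 0.997
grasp_force: 1.6
clock: 5.62
ee_pos: [0.6069, -0.0098, 0.1279]
eef_rot: [[-0.972, -0.234, 0.002], [-0.234, 0.972, -0.001], [-0.001, -0.001, -1.0]]
force: [2.6, -11.5, 5.2]
width: 0.999
grasp_force: 1.4
t 5.625 own 83.3 30.7 z 127.9 F own -0.15 -11.8 5.19
shift mm [1.4 4.3 1.9] turn deg [-0.08  0.08 -0.05]
```

View pics/c4.png

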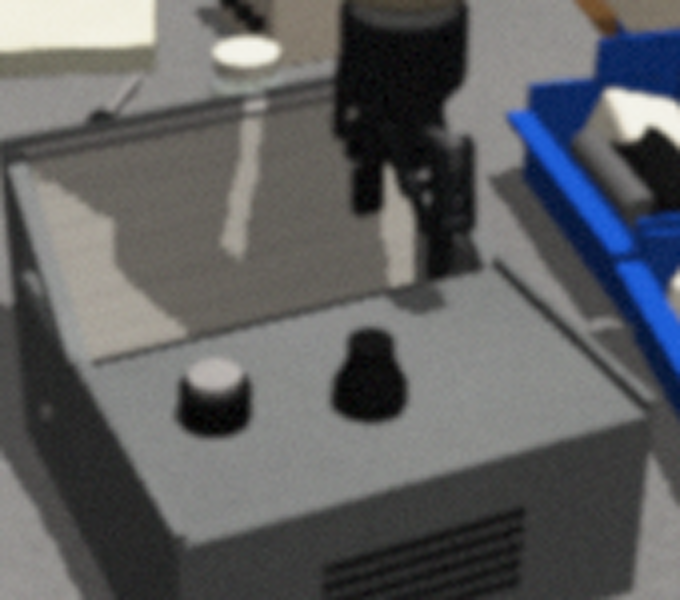

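The pack is gone from the ledge and the finger holds the flap wide open. The 12 N reaction is more than the spring should give, so I'll ease back 8 mm and check that the pack isn't jammed.

```bash
python3 -m jog '[{"ax":0,"ay":0,"az":0,"x":0,"y":-4,"z":0,"hand":-1},{"ax":0,"ay":0,"az":0,"x":0,"y":-8,"z":0,"hand":-1},{"ax":0,"ay":0,"az":0,"x":0,"y":-8,"z":0,"hand":-1}]'
python3 go.py 82 35 126; python3 - <<'E'
from h import *
a=get_image("side")[210:270,325:395,::-1];a=cv2.convertScaleAbs(a,alpha=2.2,beta=20)
cv2.imwrite("pics/c5.png",cv2.resize(a,None,fx=9,fy=9,interpolation=cv2.INTER_CUBIC))
E
```

```text
clock: 6.05
ee_pos: [0.6084, -0.0169, 0.1274]
eef_rot: [[-0.972, -0.233, 0.0], [-0.233, 0.972, 0.0], [-0.0, 0.0, -1.0]]
force: [1.2, -1.8, 3.2]
width: 0.998
grasp_force: 1.6
t 6.05 own 83.0 23.5 z 127.4 F own 0.75 -2.02 3.22
shift mm [ 1.1 11.5  1.4] turn deg [ 0.02  0.02 -0.07]
```

View pics/c5.png

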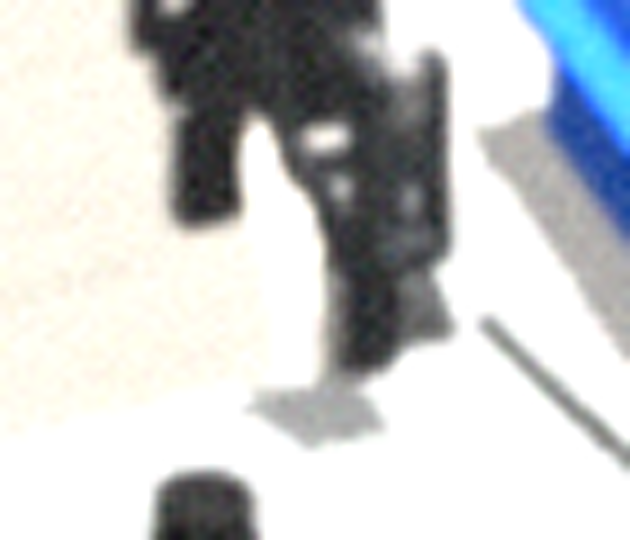

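The gap between the fingers shows only flap and no pack, and the force is down to 2 N, so the pack has dropped. I'll back away at ledge level and then go up.

```bash
python3 -m jog '[{"ax":0,"ay":0,"az":0,"x":0,"y":-20,"z":0,"hand":-1},{"ax":0,"ay":0,"az":0,"x":0,"y":-40,"z":0,"hand":-1},{"ax":0,"ay":0,"az":0,"x":0,"y":-60,"z":0,"hand":-1},{"ax":0,"ay":0,"az":0,"x":0,"y":-80,"z":0,"hand":-1},{"ax":0,"ay":0,"az":0,"x":0,"y":-96,"z":0,"hand":-1}]'
python3 -m jog '[{"ax":0,"ay":0,"az":0,"x":0,"y":0,"z":0,"hand":-1},{"ax":0,"ay":0,"az":0,"x":0,"y":0,"z":-50,"hand":-1},{"ax":0,"ay":0,"az":0,"x":0,"y":0,"z":-100,"hand":-1},{"ax":0,"ay":0,"az":0,"x":0,"y":0,"z":-150,"hand":-1},{"ax":0,"ay":0,"az":0,"x":0,"y":0,"z":-180,"hand":-1}]'
python3 -m jog '[{"ax":0,"ay":0,"az":0,"x":0,"y":-60,"z":-10,"hand":-1},{"ax":0,"ay":0,"az":0,"x":0,"y":-120,"z":-10,"hand":-1},{"ax":0,"ay":0,"az":0,"x":0,"y":-180,"z":-10,"hand":-1},{"ax":0,"ay":0,"az":0,"x":0,"y":-180,"z":-10,"hand":-1},{"ax":0,"ay":0,"az":0,"x":0,"y":-180,"z":-10,"hand":-1}]'
python3 go.py 82 35 126; python3 - <<'E'
from h import *
a=get_image("top")[160:310,240:430,::-1];b=get_image("side")[160:310,235:425,::-1]
cv2.imwrite("pics/c6.png",cv2.resize(np.hstack([a,b]),None,fx=2.1,fy=2.1,interpolation=cv2.INTER_CUBIC))
E
```

```text
clock: 6.72
ee_pos: [0.6308, -0.112, 0.127]
eef_rot: [[-0.973, -0.233, -0.0], [-0.233, 0.973, 0.0], [0.0, 0.0, -1.0]]
force: [0.4, 0.8, -0.1]
width: 1.002
grasp_force: 0.0
clock: 7.35
ee_pos: [0.6308, -0.1098, 0.3101]
eef_rot: [[-0.972, -0.234, 0.003], [-0.234, 0.972, -0.001], [-0.002, -0.001, -1.0]]
force: [0.5, 0.4, -0.0]
width: 1.001
grasp_force: 0.0
clock: 7.98
ee_pos: [0.6726, -0.2847, 0.3169]
eef_rot: [[-0.972, -0.234, -0.001], [-0.234, 0.972, 0.001], [0.0, 0.001, -1.0]]
force: [-0.2, 0.6, -0.5]
width: 1.0
grasp_force: 0.0
t 7.975 own 82.8 -252.0 z 316.9 F own -0.0 0.66 -0.46
shift mm [  0.9 286.8 191.1] turn deg [ 0.05 -0.03 -0.04]
```

View pics/c6.png

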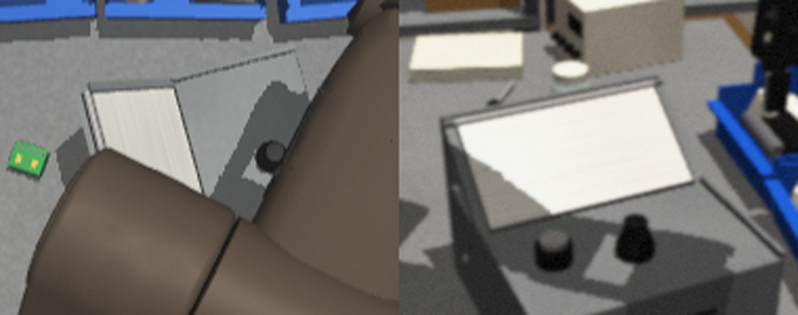

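The flap is shut, with its edge at the lip at about (690,182). The ledge holds only the nozzle (635,238) and the trimmer head (553,250), both where they started, and the robot touches nothing.

```bash
python3 -c "
from plant import *
print(finish_job())"
```

```text
the job is handed in; nothing more can be done
None
```

I handed the job in at about 8 s: the pack went over the lip past the held-open flap, the flap closed, and the nozzle and trimmer head stand where they did; the pack inside the box is out of camera view, and no verdict was returned.

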